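# Build the glass-grain sieve stack on the shaker

### The job

Build the sieve stack on the grey shaker base from the bottom up, one piece at a time, letting go of each before fetching the next: the white pan into the base's collar, then the fine (blue) sieve, the medium (yellow) and the coarse (red) on top. Every piece must be nested fully home and level in the one below. Leave the jar, the brush and the glass tile where they are.

Things in the scene. Friction and masses are not known exactly. Their poses are not given: they have to be found in the camera images.
- shaker: Fixed sieve-shaker base, somewhere on the work area: round grey housing 110 mm in diameter and 45 mm high, small black knob on its side, with a dark steel collar on top (68 mm outside, 55 mm inside, rim at 57 mm height). Origin at the centre of its underside on the table, z up. The pan's foot goes into the collar; home, the pan's origin is 47 mm above this origin.
- pan: Collecting pan, open round, white, no mesh, loose, upright on the table. 60 mm outside diameter, 42 mm high, 90 g; origin at the centre of its underside, z up. Wall 2.5 mm thick from 10 to 42 mm height; below it a foot tapering to 40 mm diameter, self-centring in the 55 mm mouth below. Inner floor at 13 mm. Grip the wall's upper half.
- fine: Fine sieve: blue wall, close grid of thin wires; loose, upright. 60 mm outside diameter, 42 mm high, 90 g; origin at the centre of its underside, z up. Wall 2.5 mm thick from 10 to 42 mm height; below it a foot tapering to 40 mm diameter, self-centring in the 55 mm mouth below. Home, its origin is 32 mm above that of the piece below. Grip the wall's upper half.
- medium: Medium sieve: yellow wall, grid of five wires each way; loose, upright. 60 mm outside diameter, 42 mm high, 90 g; origin at the centre of its underside, z up. Wall 2.5 mm thick from 10 to 42 mm height; below it a foot tapering to 40 mm diameter, self-centring in the 55 mm mouth below. Home, its origin is 32 mm above that of the piece below. Grip the wall's upper half.
- coarse: Coarse sieve: red wall, wide grid of two wires each way; loose, upright. 60 mm outside diameter, 42 mm high, 90 g; origin at the centre of its underside, z up. Wall 2.5 mm thick from 10 to 42 mm height; below it a foot tapering to 40 mm diameter, self-centring in the 55 mm mouth below. Home, its origin is 32 mm above that of the piece below. Grip the wall's upper half.
- jar: Bystander: closed amber glass jar of glass grains with a steel cap, 54 mm in diameter, 75 mm high, standing on the table; origin at the centre of its underside. Leave it where it is.
- brush: Bystander: cleaning brush about 190 mm long lying roughly along x at the left far edge of the work; origin under its middle. Leave it where it is.
- tile: Bystander: green glass tile 90 x 90 x 12 mm lying flat at the right far edge of the work; origin at the centre of its underside. Leave it where it is.

How it is judged:
By the outcome, as a careful person would: the job done as asked, in the order asked, and still so for the second after the job is handed in, with the robot touching nothing.
It also fails if it takes over 120 s, if anything falls off the work surface, if the arm or the gripper's body presses on something with over 40 N, if the wrist force passes 120 N, or if a joint passes its speed limit or range.

### The arm

A 7-joint arm with a two-finger parallel gripper is mounted at the origin on the work surface. World frame = base frame: x ahead of the robot, y to its left, z up, the work surface at z = 0. Lengths are in m, angles in rad, forces in N, time in s.
With the tool pointing down it reaches from about 0.425 to 0.8 m from the base axis. Payload 8.3 kg.
Tool frame: the origin (TCP) lies at the very end of the fingers, on their centre line; the grasp point (between the pads) lies 19 mm behind it (manip.pinch_z is the distance from the TCP to the grasp point, in m); z points along the fingers, y is the line along which they close (so a half turn about z gives the same grasp; the last joint's range is limited). The gripper opens to 85 mm and grips with 20 to 120 N. Pads are 22 mm wide; open, the fingers measure 114 mm over their backs; the gripper's body (76 mm by 85 mm) begins 54 mm behind the grasp point. The pads swing forward as they close: fully open they stand 13 mm farther back than shut.
Start: joints at [-1.368, 0.383, 0.016, 1.37, -0.006, 1.388, -0.046], TCP at [0.164, 0.603, 0.194] pointing down, gripper open.
Joint ranges: [-2.95, 2.95], [-0.25, 2.06], [-1.52, 1.56], [0.18, 2.33], [-1.44, 4.58], [0.02, 2.06], [-3.01, 3.01]. Speed limits (rad/s): [2.39, 2.39, 3.01, 3.01, 3.14, 3.14, 3.14].

### API

Orientations are given as a rotation vector (axis times angle).
In Python, from rig import manip gives the robot as it stands. The module is installed in compiled form; this text tells all that it offers.
- The arm moves only by the tool move_arm, never from a script. Its argument "motion" is a list of rows, each a list of 3 entries, a list of its own where there are three numbers: the opening, from 0 (shut) to 1 (fully open), then the shift along the world's x, y, z scaled (see below), then the turn about the world's z scaled (see below). In form: [[claw, [x, y, z], twist], ...]. A call has exactly 8 rows; each row is the pose to reach, as a shift and turn from the pose commanded when the call began; what a row does not reach only later rows make up. The controller multiplies each number of a shift by 8 cm and each number of a turn by 0.5 rad. A row lasts 1/12 s, in which the tool goes at most 41.7 mm and 7.16 degrees, less where a joint would pass 70% of its speed; a pose out of reach is approached as far as the arm can. A call with a number of a shift or a turn outside -1 to 1 is refused whole. A call with a gripper value outside its range is refused whole. The fingers move at their own pace and stop on an object; "force" is the grip in N (left out, the last holds). Time passes only in rows, so rows that repeat a pose let the fingers close, or fill a call up. It gives the time, the measured TCP pose, the force, the opening and the grip force at its end, in the units of the state.
- manip.state(): the state, without advancing time (a new reading comes with each control period).
- manip.capture(name): name is "side" or "top" or "wrist"; returns the picture (400x640x3 uint8, red, green, blue); there is no depth.
- manip.camera_params(name): a dict with "fx", "fy", "cx", "cy" (pixels), "extrinsics" (4x4, takes a point from world to camera coordinates). Camera axes: x right, y up, looking along -z (the intrinsics and any distortion apply to the point x, -y, -z); pixel columns grow to the right and rows downward; lengths in m; the calibration is good to about 2 mm. A picture is of the moment at which its call begins: read the wrist's pose just before it. camera_params takes no time and is no camera call; for the wrist camera it gives the pose at the moment of the call.
- manip.hand_in(): hands the job in; it is judged then, once.
Trained networks look in the newest picture that a camera, given by its name, has taken for a name from the list of things; names that differ only in an ending like _2 or _b are one class to them, and where a whole thing is asked for, a point or a joint stands for the part that bears it (a point fixed in the world has none). Each returns a list of dicts, best first, with "score" (0 to 1); they miss things now and then, are a little off and sometimes report something else, mostly with a low value. They report only what shows in the picture. A call takes as long as a camera call.
- manip.regions_of(camera, target): "pixels" (400x640 bool, what is visible of it).
- manip.spot_point(camera, target): "point" ([x, y, z] in m, in world coordinates, good to about 4 mm: a listed point, or the origin of a listed thing).
The state is a dict: "clock": time; "joint_positions": joint angles; "joint_vel": joint speeds; "joint_torque": joint torques, N m; "tool_pos": TCP position; "tool_rot": TCP orientation; "contact_force": force on the tool from outside, world axes, zero at the start; "moment": the same for the moment, N m; "opening": finger opening in m; "grasp_force": force on a finger pad.
Only numpy, scipy, OpenCV 4.12 (cv2) and the standard library are available. Lean on these libraries where they do the work, as an engineer would, in place of code of your own. Each camera call takes 0.05 s, during which the arm holds its last target. There are 200 camera calls.

## Working session

There is one attempt and no reset: what is moved stays moved. The work goes in short steps, Python scripts to look and compute and a tool call to move; the robot and the scene stay as the last step left them, time stands still between calls to the robot, and variables do not carry over. Pictures are saved under pics/ and viewed, at most 14 in all, crops included, and the job is handed in when it is done.

Besides the shell and the picture viewer there is one more tool, called after ">>>" as a command line: name --argument value ..., lists and objects as JSON in quotes. move_arm: Moves the arm, as the interface text tells. Its arguments: {"type":"object","properties":{"motion":{"type":"array","items":{"type":"array"}},"force":{"type":"number"}},"required":["motion"]}

```bash
mkdir -p pics; ls
cat > h.py <<'E'
import numpy as np, cv2
from rig import manip
def proj(cam,P):
    c=manip.camera_params(cam);E=np.array(c["extrinsics"]);p=E[:3,:3]@np.array(P)+E[:3,3]
    return np.array([c["cx"]+c["fx"]*p[0]/-p[2], c["cy"]+c["fy"]*-p[1]/-p[2]])
def ray(cam,uv,c=None):
    c=c or manip.camera_params(cam);E=np.array(c["extrinsics"])
    d=np.array([(uv[0]-c["cx"])/c["fx"],-(uv[1]-c["cy"])/c["fy"],-1]);R=E[:3,:3]
    return -R.T@E[:3,3], R.T@d
def save(cam,name):
    im=manip.capture(cam);cv2.imwrite(f"pics/{name}.png",im[:,:,::-1]);return im
E
python3 - <<'E'
from h import *
np.set_printoptions(precision=4,suppress=True)
s=manip.state();print(s)
print(manip.camera_params("top"),manip.camera_params("side"))
for cam in("top","side"):
    save(cam,cam+"0")
    for n in "shaker pan fine medium coarse jar brush tile".split():
        print(cam,n,[(np.round(d["point"],4),round(d["score"],2)) for d in manip.spot_point(cam,n)[:3]])
E
```

```text
pics
{'clock': 0.0, 'joint_positions': array([-1.3679,  0.3843,  0.0164,  1.3712, -0.0063,  1.3882, -0.0465]), 'joint_vel': array([ 0.0002, -0.0007,  0.0005,  0.0009, -0.0003,  0.0007,  0.0023]), 'joint_torque': array([ -0.0011, -62.7581,   0.8434, -37.1843,   0.0164,   0.0141,
        -0.    ]), 'tool_pos': array([0.164 , 0.6025, 0.1927]), 'tool_rot': array([-0.4162, -3.1137,  0.0031]), 'contact_force': array([-0.3198,  0.9946,  0.2352]), 'moment': array([-0.0203,  0.0194,  0.0143]), 'grasp_force': 0.0, 'opening': 0.0853359245366131}
{'fx': 428.3678491705848, 'fy': 428.3678491705848, 'cx': 326.6171365068314, 'cy': 202.85447757129356, 'extrinsics': array([[ 0.0128, -0.9998,  0.0167, -0.0201],
       [ 0.9851,  0.0155,  0.1711, -0.5402],
       [-0.1713,  0.0143,  0.9851, -1.2274],
       [ 0.    ,  0.    ,  0.    ,  1.    ]])} {'fx': 429.24736491175094, 'fy': 429.24736491175094, 'cx': 321.2961529464545, 'cy': 200.47044568571027, 'extrinsics': array([[ 0.9333, -0.3589, -0.0088, -0.5061],
       [ 0.1877,  0.4669,  0.8642, -0.1313],
       [-0.306 , -0.8082,  0.5031, -0.915 ],
       [
[... 255 characters left out ...]
(array([ 0.4477, -0.027 , -0.0002]), 0.39)]
top coarse [(array([ 0.4478, -0.3094,  0.    ]), 0.9)]
top jar [(array([ 0.6508, -0.0042,  0.0003]), 0.85)]
top brush []
top tile [(array([ 0.6901, -0.3962, -0.0012]), 0.92), (array([ 0.4456, -0.0273, -0.0038]), 0.6)]
side shaker [(array([ 0.6452, -0.196 , -0.0002]), 0.97)]
side pan [(array([0.4081, 0.2684, 0.0021]), 0.81)]
side fine [(array([ 0.4519, -0.0273,  0.0003]), 0.78)]
side medium [(array([ 0.6324,  0.1742, -0.0003]), 0.85)]
side coarse [(array([ 0.4486, -0.3042, -0.0017]), 0.85)]
side jar [(array([ 0.65  , -0.0079,  0.0016]), 0.76)]
side brush [(array([0.6526, 0.3789, 0.0003]), 0.83)]
side tile [(array([ 0.6859, -0.3953, -0.0012]), 0.84)]
```

View pics/top0.png

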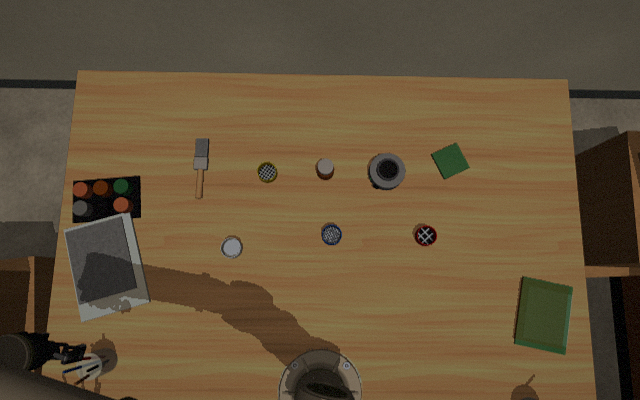

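View pics/side0.png

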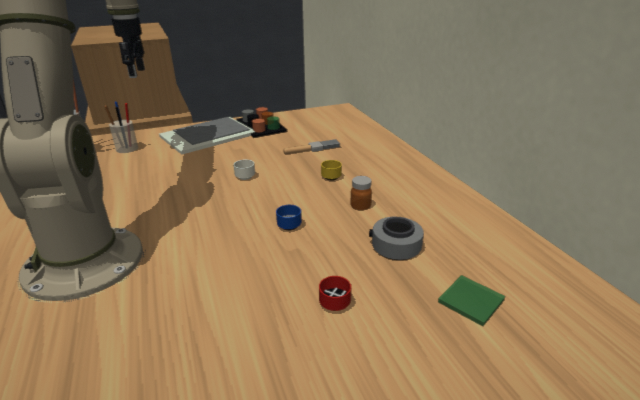

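The pictures agree with the network: top view has pan (232,246), fine (331,235), medium (267,172), coarse (425,235) and shaker (387,171). Next I refine the positions with masks in both views.

```bash
cat >> h.py <<'E'
from scipy.optimize import least_squares
from scipy.spatial import ConvexHull
a=np.linspace(0,2*np.pi,60)
PIECE=[(20,0),(30,10),(30,42)]; SHAK=[(55,0),(55,45),(34,57)]; JAR=[(27,0),(27,75)]
def hull(cam,p,prof):
    pts=np.array([proj(cam,np.array(p)+[r/1e3*np.cos(t),r/1e3*np.sin(t),h/1e3]) for r,h in prof for t in a]).astype(np.float32)
    return cv2.convexHull(pts)
def cen(c):
    m=cv2.moments(c);return np.array([m["m10"],m["m01"]])/m["m00"]
def masks(cam,n,near,prof,cap=True):
    L=manip.regions_of(cam,n);best=None
    for d in L:
        px=d["pixels"].astype(np.uint8)
        cs=max(cv2.findContours(px,cv2.RETR_EXTERNAL,cv2.CHAIN_APPROX_NONE)[0],key=cv2.contourArea)
        c=cv2.convexHull(cs).astype(np.float32)
        if cv2.contourArea(c)<20: continue
        e=np.linalg.norm(cen(c)-cen(hull(cam,near,prof)))
        if best is None or e<best[0]: best=(e,cen(c),cv2.contourArea(c)/cv2.contourArea(hull(cam,near,prof)),d["score"])
    return best
def fit(n,near,prof,cams=("top","side")):
    obs={c:masks(c,n,near,prof) for c in cams}
    f=lambda p:np.concatenate([cen(hull(c,p,prof))-obs[c][1] for c in cams])
    r=least_squares(f,near,x_scale=0.01,diff_step=1e-3)
    return r.x,np.abs(r.fun).max(),{c:(round(float(o[0]),1),round(o[2],2),round(o[3],2)) for c,o in obs.items()}
NEAR=dict(shaker=[.643,-.194,0],pan=[.407,.270,0],fine=[.448,-.029,0],medium=[.6326,.174,0],coarse=[.448,-.307,0],jar=[.65,-.006,0])
E
python3 - <<'E'
from h import *
np.set_printoptions(precision=4,suppress=True)
print(manip.pinch_z)
for c in("top","side"): manip.capture(c)
for n,p in NEAR.items():
    try: print(n,*fit(n,p,SHAK if n=="shaker" else JAR if n=="jar" else PIECE))
    except Exception as e: print(n,"fail",e)
E
```

```text
0.0187
shaker fail time passes only in moves, steps and waits
pan fail time passes only in moves, steps and waits
fine fail time passes only in moves, steps and waits
medium fail time passes only in moves, steps and waits
coarse fail time passes only in moves, steps and waits
jar fail time passes only in moves, steps and waits
```

Run:
```python
from h import *
import traceback
print(manip.state()["clock"])
try: manip.capture("top"); L=manip.regions_of("top","pan"); print(len(L))
except Exception: traceback.print_exc()
try: print(fit("pan",NEAR["pan"],PIECE))
except Exception: traceback.print_exc()
```

```text
1.6
1Traceback (most recent call last):
  File "<stdin>", line 6, in <module>
  File "h.py", line 34, in fit
    r=least_squares(f,near,x_scale=0.01,diff_step=1e-3)
    return func(*args, **kwargs)
    result = trf(vector_fun.fun, vector_fun.jac, x0, f0, J0, lb, ub, ftol, xtol,
                 gtol, max_nfev, x_scale, loss_function, tr_solver,
                 tr_options.copy(), verbose, callback=callback_wrapped)
    return trf_no_bounds(
        fun, jac, x0, f0, J0, ftol, xtol, gtol, max_nfev, x_scale,
        loss_function, tr_solver, tr_options, verbose, callback=callback)
    J = jac(x)
    self._update_jac()
    ~~~~~~~~~~~~~~~~^^
    self.J = self.jac_wrapped(xp_copy(self.x), f0=self.f)
             ~~~~~~~~~~~~~~~~^^^^^^^^^^^^^^^^^^^^^^^^^^^^
    J, dct = approx_derivative(
             ~~~~~~~~~~~~~~~~~^
        self.fun,
        ^^^^^^^^^
    ...<2 lines>...
        **self.finite_diff_options,
        ^^^^^^^^^^^^^^^^^^^^^^^^^^^
    )
    ^
    J, _nfev = _dense_difference(fun_wrapped, x0, f0, h,
               ~~~~~~~~~~~~~~~~~^^^^^^^^^^^^^^^^^^^^^^^^
                   
[... 544 characters left out ...]
py", line 33, in <lambda>
    f=lambda p:np.concatenate([cen(hull(c,p,prof))-obs[c][1] for c in cams])
                                   ~~~~^^^^^^^^^^
  File "h.py", line 17, in hull
    pts=np.array([proj(cam,np.array(p)+[r/1e3*np.cos(t),r/1e3*np.sin(t),h/1e3]) for r,h in prof for t in a]).astype(np.float32)
                  ~~~~^^^^^^^^^^^^^^^^^^^^^^^^^^^^^^^^^^^^^^^^^^^^^^^^^^^^^^^^^
  File "h.py", line 4, in proj
    c=manip.camera_params(cam);E=np.array(c["extrinsics"]);p=E[:3,:3]@np.array(P)+E[:3,3]
  File "<controller>", line 282, in <lambda>
  File "<controller>", line 107, in calibration
  File "<controller>", line 43, in ask
ValueError: time passes only in moves, steps and waits
```

My helper was calling `camera_params` too often, so I'm caching it.

```bash
sed -i 's/^def proj/CP={}\ndef cp(c):\n    if c not in CP: CP[c]=manip.camera_params(c)\n    return CP[c]\ndef proj/; s/c=manip.camera_params(cam);E/c=cp(cam);E/; s/c or manip.camera_params/c or cp/' h.py
python3 - <<'E'
from h import *
np.set_printoptions(precision=4,suppress=True)
for n,p in NEAR.items():
    try: print(n,*fit(n,p,SHAK if n=="shaker" else JAR if n=="jar" else PIECE))
    except Exception as e: print(n,"fail",e)
print(manip.state()["clock"])
E
```

```text
shaker [ 0.6457 -0.1934  0.0008] 0.1565306409708569 {'top': (1.1, 0.94, 0.72), 'side': (1.1, 0.92, 0.71)}
pan [ 0.4053  0.2681 -0.0003] 0.22384097370039058 {'top': (0.8, 0.91, 0.93), 'side': (0.8, 0.87, 0.64)}
fine [ 0.4495 -0.027  -0.0013] 0.33667568961877237 {'top': (1.0, 0.83, 0.88), 'side': (0.1, 0.79, 0.79)}
medium [0.639  0.1714 0.0006] 0.21879019386850018 {'top': (2.0, 0.92, 0.56), 'side': (2.6, 0.88, 0.95)}
coarse [ 0.4502 -0.3092 -0.0015] 0.07269458686505459 {'top': (1.0, 0.89, 0.67), 'side': (1.9, 1.02, 0.74)}
jar [ 0.6478 -0.0055 -0.0036] 0.437814593155224 {'top': (1.5, 0.8, 0.5), 'side': (1.3, 0.84, 0.56)}
2.4
```

>>> move_arm --motion '[[1,[0.12,-0.15,0],0],[1,[0.24,-0.3,0],0],[1,[0.36,-0.45,0],0],[1,[0.48,-0.6,0],0],[1,[0.6,-0.75,0],0],[1,[0.7,-0.9,0],0],[1,[0.75,-1,0],0],[1,[0.75,-1,0],0]]' --force 40

```text
clock: 3.07
tool_pos: [0.2261, 0.5211, 0.1942]
tool_rot: [0.421, 3.113, 0.0]
contact_force: [0.5, 1.1, -0.8]
opening: 0.0852
grasp_force: 0.0
```

>>> move_arm --motion '[[1,[0.12,-0.15,0],0],[1,[0.24,-0.3,0],0],[1,[0.36,-0.45,0],0],[1,[0.48,-0.6,0],0],[1,[0.6,-0.75,0],0],[1,[0.7,-0.9,0],0],[1,[0.75,-1,0],0],[1,[0.75,-1,0],0]]'

```text
clock: 3.73
tool_pos: [0.2859, 0.4409, 0.194]
tool_rot: [0.421, 3.113, -0.0]
contact_force: [0.8, 0.1, -0.2]
opening: 0.0854
grasp_force: 0.0
```

>>> move_arm --motion '[[1,[0.12,-0.15,0],0],[1,[0.24,-0.3,0],0],[1,[0.36,-0.45,0],0],[1,[0.48,-0.6,0],0],[1,[0.6,-0.75,0],0],[1,[0.7,-0.9,0],0],[1,[0.75,-1,0],0],[1,[0.75,-1,0],0]]'

```text
clock: 4.4
tool_pos: [0.345, 0.3618, 0.1939]
tool_rot: [0.42, 3.113, -0.0]
contact_force: [-0.5, -0.3, 0.6]
opening: 0.0855
grasp_force: 0.0
```

>>> move_arm --motion '[[1,[0.12,-0.15,0],0],[1,[0.24,-0.3,0],0],[1,[0.36,-0.45,0],0],[1,[0.48,-0.6,0],0],[1,[0.6,-0.75,0],0],[1,[0.7,-0.9,0],0],[1,[0.75,-1,0],0],[1,[0.75,-1,0],0]]'

```text
clock: 5.07
tool_pos: [0.4047, 0.2821, 0.1938]
tool_rot: [0.419, 3.113, -0.0]
contact_force: [0.8, -0.6, 0.7]
opening: 0.0859
grasp_force: 0.0
```

```bash
cat >> h.py <<'E'
def wfit(n,near,z=None,prof=PIECE):
    s=manip.state(); CP["wrist"]=manip.camera_params("wrist"); manip.capture("wrist")
    o=masks("wrist",n,near,prof); z=near[2] if z is None else z
    f=lambda p:cen(hull("wrist",[p[0],p[1],z],prof))-o[1]
    r=least_squares(f,near[:2],x_scale=.01,diff_step=1e-3)
    t=s["tool_pos"]; g=np.array([*r.x,z])
    print(n,"at",np.round(g,4),"obs",o,"tool",np.round(t,4),"scaled xy",np.round((g-t)[:2]/.08,3))
    return g
E
python3 - <<'E'
from h import *
wfit("pan",[.4053,.2681,0])
print(manip.spot_point("wrist","pan"))
save("wrist","w1")
E
```

```text
pan at [0.404  0.2682 0.    ] obs (np.float64(1.1672229585353715), array([303.24463956, 174.71794872]), 0.9347854748953683, 0.72) tool [0.4047 0.2821 0.1938] scaled xy [-0.009 -0.174]
[{'point': [0.4019, 0.2721, 0.0013], 'score': 0.73}]
```

View pics/w1.png

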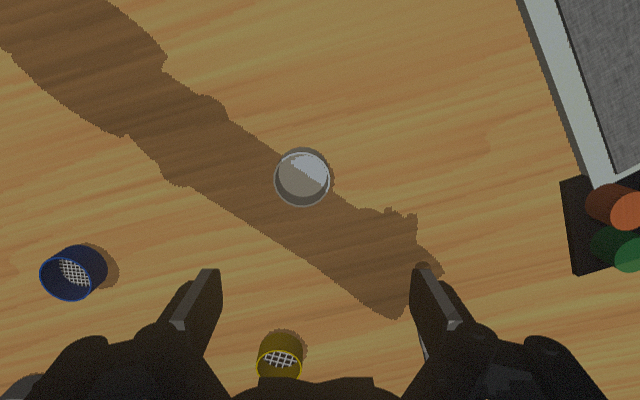

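The wrist view shows the pan at pixel (302,178), agreeing with the two-view fit. I'll descend and grasp.

>>> move_arm --motion '[[1,[0,-0.08,-0.12],0],[1,[0,-0.17,-0.24],0],[1,[0,-0.17,-0.36],0],[1,[0,-0.17,-0.5],0],[1,[0,-0.17,-0.65],0],[1,[0,-0.17,-0.8],0],[1,[0,-0.17,-0.95],0],[1,[0,-0.17,-1],0]]'

```text
clock: 5.93
tool_pos: [0.4027, 0.2686, 0.111]
tool_rot: [-0.416, -3.111, 0.004]
contact_force: [0.0, -0.1, 0.0]
opening: 0.0856
grasp_force: 0.0
```

>>> move_arm --motion '[[1,[0,0,-0.12],0],[1,[0,0,-0.24],0],[1,[0,0,-0.36],0],[1,[0,0,-0.5],0],[1,[0,0,-0.65],0],[1,[0,0,-0.8],0],[1,[0,0,-0.95],0],[1,[0,0,-1],0]]'

```text
clock: 6.6
tool_pos: [0.4031, 0.2688, 0.0317]
tool_rot: [-0.416, -3.112, 0.003]
contact_force: [-0.2, -0.6, -0.4]
opening: 0.0851
grasp_force: 0.0
```

>>> move_arm --motion '[[1,[0,0,-0.1],0],[1,[0,0,-0.2],0],[1,[0,0,-0.26],0],[1,[0,0,-0.26],0],[0.6,[0,0,-0.26],0],[0.3,[0,0,-0.26],0],[0,[0,0,-0.26],0],[0,[0,0,-0.26],0]]' --force 30

```text
clock: 7.27
tool_pos: [0.4044, 0.2697, 0.0134]
tool_rot: [0.416, 3.113, 0.001]
contact_force: [0.1, 0.8, 1.6]
opening: 0.0388
grasp_force: 0.0
```

>>> move_arm --motion '[[0,[0,0,0],0],[0,[0,0,0],0],[0,[0,0,0],0],[0,[0,0,0.1],0],[0,[0,0,0.3],0],[0,[0,0,0.5],0],[0,[0,0,0.7],0],[0,[0,0,0.8],0]]'

```text
clock: 7.93
tool_pos: [0.4051, 0.27, 0.0794]
tool_rot: [0.416, 3.112, 0.003]
contact_force: [0.4, 0.0, 0.3]
opening: -0.0003
grasp_force: 0.0
```

Run:
```python
from h import *
w=save("wrist","w2"); s=save("side","s2")
cv2.imwrite("pics/c2.png",np.vstack([w[:,:,::-1],cv2.resize(s[100:200,180:400],(640,290))[:,:,::-1]])[:600])
```

```text
(no output)
```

View pics/c2.png

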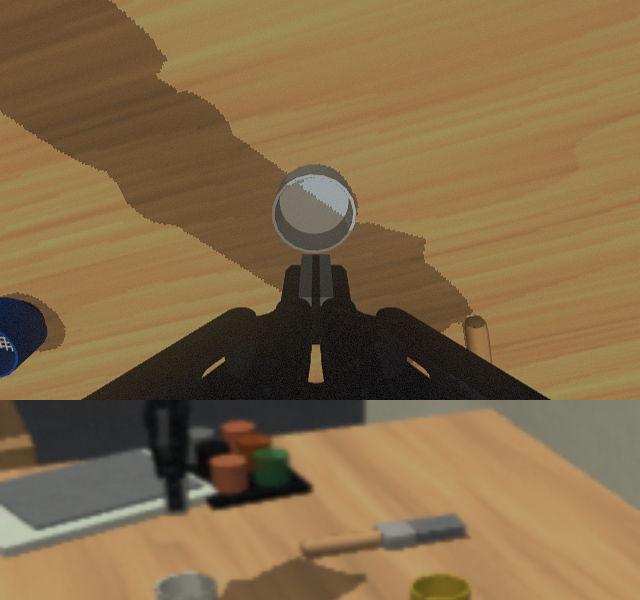

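Run:
```python
from h import *
np.set_printoptions(precision=4,suppress=True)
print(*fit("pan",NEAR["pan"],PIECE))
wfit("pan",[.4053,.2681,0]); st=manip.state()
print(manip.spot_point("wrist","pan"),st["tool_pos"],proj("wrist",st["tool_pos"]),proj("top",st["tool_pos"]),proj("side",st["tool_pos"]),CP["wrist"])
E=CP["wrist"]["extrinsics"];print(-E[:3,:3].T@E[:3,3])
```

```text
[0.4068 0.2679 0.0001] 0.27998593716580444 {'top': (0.8, 0.91, 0.93), 'side': (0.4, 0.8, 0.92)}
pan at [0.4039 0.2684 0.    ] obs (np.float64(1.7937221395835452), array([315.0811, 211.0126]), 0.969146689434258, 0.81) tool [0.4039 0.2694 0.0767] scaled xy [-0.    -0.012]
[{'point': [0.4022, 0.2697, 0.0018], 'score': 0.78}] [0.4035 0.269  0.076 ] [315.7225 237.3706] [227.1965 247.0008] [241.3684 152.6467] {'fx': 331.08736726044384, 'fy': 331.08736726044384, 'cx': 315.44143422384667, 'cy': 202.7508672371547, 'extrinsics': array([[ 0.2632,  0.9647, -0.0003, -0.3655],
       [-0.9114,  0.2485, -0.3279,  0.3051],
       [-0.3163,  0.0866,  0.9447, -0.1652],
       [ 0.    ,  0.    ,  0.    ,  1.    ]])}
[0.3221 0.2911 0.256 ]
```

Run:
```python
from h import *
s=cv2.imread("pics/s2.png"); t=save("top","t2")[:,:,::-1]; w=cv2.imread("pics/w2.png")
CP["wrist"]=manip.camera_params("wrist"); p=manip.state()["tool_pos"]
for dz in (0,.02,.04,.06,.08): print(dz,[np.round(proj(c,p+[0,0,dz]),1) for c in("wrist","top","side")])
A=cv2.resize(s[90:190,190:290],(400,400),interpolation=0);B=cv2.resize(t[195:295,180:280],(400,400),interpolation=0)
cv2.imwrite("pics/c3.png",np.hstack([A,B]))
```

```text
0 [array([316.5, 238.4]), array([227.2, 247. ]), array([241.4, 152.6])]
0.02 [array([316.6, 254.3]), array([225.7, 246.5]), array([240.7, 146.1])]
0.04 [array([316.7, 274. ]), array([224.1, 245.9]), array([239.9, 139.4])]
0.06 [array([316.7, 299. ]), array([222.5, 245.4]), array([239.2, 132.7])]
0.08 [array([316.8, 331.8]), array([220.8, 244.9]), array([238.4, 125.8])]
```

View pics/c3.png

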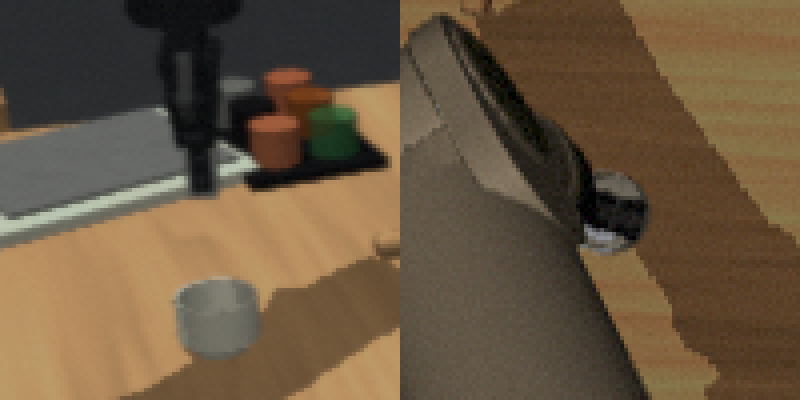

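The closed fingertips appear at side pixel (241,139). The reported TCP projects to (241,152.6), so the real tips are about 39 mm above it and the fingers closed over the untouched pan. I'll open, go down in steps and check.

>>> move_arm --motion '[[1,[0,0,0],0],[1,[0,0,0],0],[1,[0,0,0],0],[1,[0,0,0],0],[1,[0,0,0],0],[1,[0,0,0],0],[1,[0,0,0],0],[1,[0,0,-0.1],0]]'

```text
clock: 9.0
tool_pos: [0.4051, 0.2702, 0.0701]
tool_rot: [0.416, 3.112, 0.003]
contact_force: [0.7, 0.2, 0.1]
opening: 0.0851
grasp_force: 0.0
```

>>> move_arm --motion '[[1,[0,0,-0.12],0],[1,[0,0,-0.24],0],[1,[0,0,-0.36],0],[1,[0,0,-0.48],0],[1,[0,0,-0.6],0],[1,[0,0,-0.72],0],[1,[0,0,-0.8],0],[1,[0,0,-0.8],0]]'

```text
clock: 9.67
tool_pos: [0.4032, 0.2687, 0.0032]
tool_rot: [-0.416, -3.112, 0.003]
contact_force: [0.2, 0.2, -0.4]
opening: 0.0855
grasp_force: 0.0
```

Run:
```python
from h import *
s=save("side","s4")[:,:,::-1]; w=save("wrist","w4")[:,:,::-1]
p=manip.state()["tool_pos"]; print(p,proj("side",p),proj("side",p+[0,0,.039]))
A=cv2.resize(s[120:200,200:300],(500,400),interpolation=0)
cv2.imwrite("pics/c4.png",np.hstack([A,w[200:,170:470].repeat(2,0)]))
```

```text
[0.40407545 0.26932057 0.00479366] [244.04163791 175.00944936] [242.69405144 162.88427934]
```

View pics/c4.png

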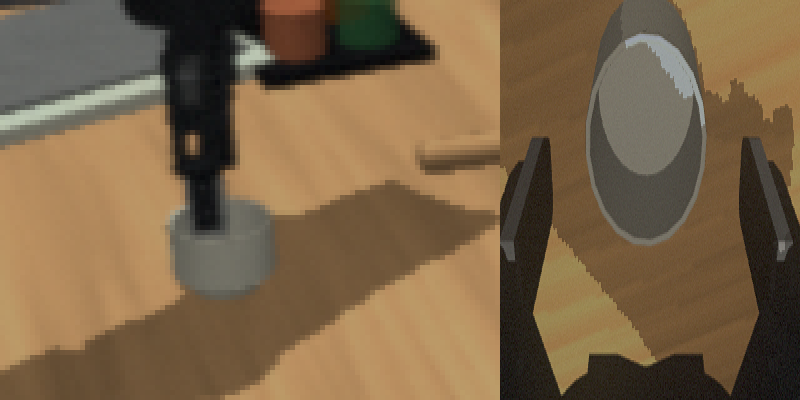

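The fingers straddle the pan and the open tips are about at rim height, which confirms the offset. I'll go 29 mm lower and close.

>>> move_arm --motion '[[1,[0,0,-0.12],0],[1,[0,0,-0.24],0],[1,[0,0,-0.36],0],[1,[0,0,-0.36],0],[0.6,[0,0,-0.36],0],[0.5,[0,0,-0.36],0],[0.3,[0,0,-0.36],0],[0,[0,0,-0.36],0]]' --force 30

```text
clock: 10.43
tool_pos: [0.4045, 0.2696, -0.0234]
tool_rot: [0.416, 3.113, 0.001]
contact_force: [-0.9, -0.5, 2.0]
opening: 0.0595
grasp_force: 32.7
```

>>> move_arm --motion '[[0,[0,0,0],0],[0,[0,0,0],0],[0,[0,0,0],0],[0,[0,0,0.05],0],[0,[0,0,0.1],0],[0,[0,0,0.15],0],[0,[0,0,0.2],0],[0,[0,0,0.2],0]]'

```text
clock: 11.1
tool_pos: [0.4046, 0.2699, -0.0069]
tool_rot: [0.416, 3.113, 0.002]
contact_force: [-1.0, 0.3, -0.9]
opening: 0.0598
grasp_force: 32.7
```

Run:
```python
from h import *
s=save("side","s5")[:,:,::-1]; w=save("wrist","w5")[:,:,::-1]
st=manip.state();print(st["tool_pos"],st["grasp_force"],st["opening"])
A=cv2.resize(s[120:200,200:300],(500,400),interpolation=0)
cv2.imwrite("pics/c5.png",np.hstack([A,w[200:,170:470].repeat(2,0)]))
```

```text
[ 0.40421455  0.2695789  -0.00761643] 32.71738953888416 0.059657148823752455
```

View pics/c5.png

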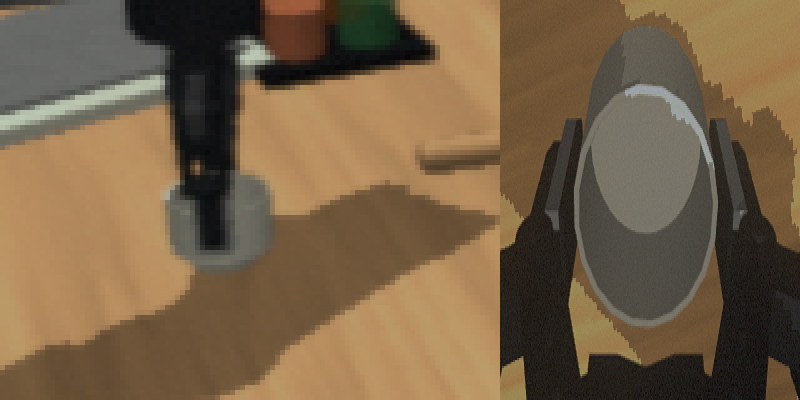

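The pan is held: opening 59.7 mm, grip 32.7 N, lifted 16 mm and level. Now I'll lift and carry it to the shaker.

>>> move_arm --motion '[[0,[0,0,0.13],0],[0,[0,0,0.26],0],[0,[0,0,0.4],0],[0,[0,0,0.53],0],[0,[0,0,0.66],0],[0,[0,0,0.8],0],[0,[0,0,0.93],0],[0,[0,0,1],0]]'

```text
clock: 11.87
tool_pos: [0.4048, 0.2699, 0.0741]
tool_rot: [0.416, 3.113, 0.003]
contact_force: [0.0, -0.2, -1.4]
opening: 0.0596
grasp_force: 32.8
```

>>> move_arm --motion '[[0,[0.06,-0.12,0.1],0],[0,[0.12,-0.24,0.1],0],[0,[0.18,-0.36,0.1],0],[0,[0.25,-0.48,0.1],0],[0,[0.32,-0.6,0.1],0],[0,[0.38,-0.72,0.1],0],[0,[0.44,-0.84,0.1],0],[0,[0.5,-0.96,0.1],0]]'

```text
clock: 12.53
tool_pos: [0.4445, 0.1913, 0.0799]
tool_rot: [-0.417, -3.113, 0.001]
contact_force: [-0.2, 0.1, -1.3]
opening: 0.0591
grasp_force: 32.8
```

>>> move_arm --motion '[[0,[0.06,-0.12,0],0],[0,[0.12,-0.24,0],0],[0,[0.18,-0.36,0],0],[0,[0.25,-0.48,0],0],[0,[0.32,-0.6,0],0],[0,[0.38,-0.72,0],0],[0,[0.44,-0.84,0],0],[0,[0.5,-0.96,0],0]]'

```text
clock: 13.2
tool_pos: [0.4845, 0.1149, 0.0802]
tool_rot: [-0.416, -3.114, 0.0]
contact_force: [0.1, -0.4, -0.8]
opening: 0.0597
grasp_force: 32.8
```

>>> move_arm --motion '[[0,[0.06,-0.12,0],0],[0,[0.12,-0.24,0],0],[0,[0.18,-0.36,0],0],[0,[0.25,-0.48,0],0],[0,[0.32,-0.6,0],0],[0,[0.38,-0.72,0],0],[0,[0.44,-0.84,0],0],[0,[0.5,-0.96,0],0]]'

```text
clock: 13.87
tool_pos: [0.5245, 0.0381, 0.0801]
tool_rot: [-0.416, -3.114, 0.0]
contact_force: [-0.2, 1.2, -1.4]
opening: 0.0595
grasp_force: 32.8
```

>>> move_arm --motion '[[0,[0.06,-0.12,0],0],[0,[0.12,-0.24,0],0],[0,[0.18,-0.36,0],0],[0,[0.25,-0.48,0],0],[0,[0.32,-0.6,0],0],[0,[0.38,-0.72,0],0],[0,[0.44,-0.84,0],0],[0,[0.5,-0.96,0],0]]'

```text
clock: 14.53
tool_pos: [0.5646, -0.0387, 0.0801]
tool_rot: [-0.416, -3.114, 0.0]
contact_force: [-0.2, 0.1, 0.0]
opening: 0.0595
grasp_force: 32.8
```

>>> move_arm --motion '[[0,[0.06,-0.12,0],0],[0,[0.12,-0.24,0],0],[0,[0.18,-0.36,0],0],[0,[0.25,-0.48,0],0],[0,[0.32,-0.6,0],0],[0,[0.38,-0.72,0],0],[0,[0.44,-0.84,0],0],[0,[0.5,-0.96,0],0]]'

```text
clock: 15.2
tool_pos: [0.6046, -0.1155, 0.0801]
tool_rot: [-0.416, -3.114, 0.0]
contact_force: [0.1, 0.8, -2.3]
opening: 0.06
grasp_force: 32.8
```

>>> move_arm --motion '[[0,[0.06,-0.12,0],0],[0,[0.12,-0.24,0],0],[0,[0.18,-0.36,0],0],[0,[0.25,-0.48,0],0],[0,[0.32,-0.6,0],0],[0,[0.38,-0.72,0],0],[0,[0.44,-0.84,0],0],[0,[0.5,-0.96,0],0]]'

```text
clock: 15.87
tool_pos: [0.6446, -0.1923, 0.0801]
tool_rot: [-0.416, -3.114, 0.0]
contact_force: [0.0, -0.3, -0.9]
opening: 0.0595
grasp_force: 32.8
```

Run:
```python
from h import *
np.set_printoptions(precision=4,suppress=True)
p=manip.state()["tool_pos"];print(p)
t=save("top","t6");s=save("side","s6")
n=p+[0,0,.0235]
for c in("top","side"):print(c,masks(c,"pan",n,PIECE),cen(hull(c,n,PIECE)), masks(c,"shaker",[.6457,-.1934,0],SHAK))
A=cv2.resize(s[170:270,340:460],(480,400),interpolation=0);B=cv2.resize(t[130:210,355:415],(300,400),interpolation=0)
cv2.imwrite("pics/c6.png",np.hstack([A,B])[:,:,::-1])
```

```text
[ 0.6446 -0.1923  0.0801]
top (np.float64(124.96365211958316), array([266.5449, 171.4236]), 0.7778200967469553, 0.52) [391.1865 162.4586] None
side (np.float64(1.9680837147309154), array([400.6164, 197.2878]), 0.8027085378371936, 0.69) [399.9799 195.4255] (np.float64(0.34560277362044517), array([396.8069, 237.6378]), 0.9443096733302705, 0.6)
```

View pics/c6.png

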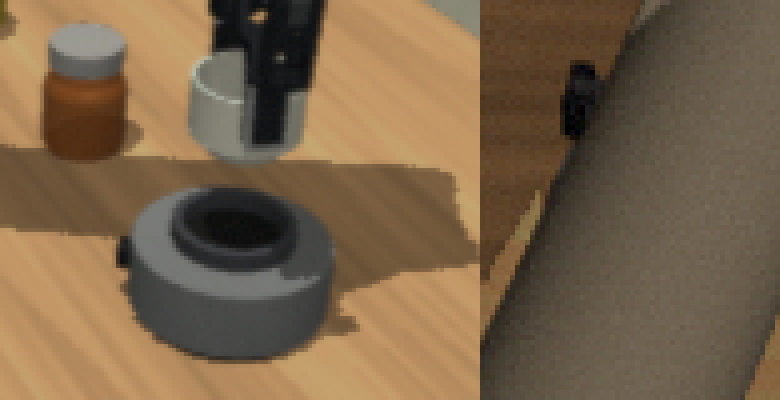

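The held pan sits over the collar (side crop: pan near (245,105), collar (235,225)), with the fingertips about 18 mm above its foot, which clears the collar. I'll lower it.

>>> move_arm --motion '[[0,[0.015,-0.015,-0.1],0],[0,[0.015,-0.015,-0.2],0],[0,[0.015,-0.015,-0.3],0],[0,[0.015,-0.015,-0.4],0],[0,[0.015,-0.015,-0.5],0],[0,[0.015,-0.015,-0.58],0],[0,[0.015,-0.015,-0.62],0],[0,[0.015,-0.015,-0.62],0]]'

```text
clock: 16.83
tool_pos: [0.6446, -0.1923, 0.0293]
tool_rot: [-0.416, -3.112, -0.0]
contact_force: [-0.3, -0.4, -0.4]
opening: 0.0594
grasp_force: 32.8
```

>>> move_arm --motion '[[0,[0,0,-0.02],0],[0,[0,0,-0.04],0],[0,[0,0,-0.06],0],[0,[0,0,-0.07],0],[0,[0,0,-0.08],0],[0,[0,0,-0.08],0],[0,[0,0,-0.08],0],[0,[0,0,-0.08],0]]'

```text
clock: 17.5
tool_pos: [0.6454, -0.1926, 0.0243]
tool_rot: [0.416, 3.114, -0.0]
contact_force: [-0.9, 0.8, -1.0]
opening: 0.0596
grasp_force: 32.8
```

>>> move_arm --motion '[[0,[0,0,-0.01],0],[0,[0,0,-0.015],0],[0,[0,0,-0.02],0],[0,[0,0,-0.025],0],[0,[0,0,-0.03],0],[0,[0,0,-0.03],0],[0,[0,0,-0.03],0],[0,[0,0,-0.03],0]]'

```text
clock: 18.17
tool_pos: [0.6456, -0.1927, 0.0236]
tool_rot: [0.416, 3.113, 0.0]
contact_force: [-6.2, 2.2, 11.4]
opening: 0.0595
grasp_force: 33.8
```

Contact of 11 N came at exactly the expected home height. I'll release and rise.

>>> move_arm --motion '[[0.8,[0,0,0.01],0],[1,[0,0,0.02],0],[1,[0,0,0.02],0],[1,[0,0,0.02],0],[1,[0,0,0.02],0],[1,[0,0,0.1],0],[1,[0,0,0.25],0],[1,[0,0,0.4],0]]'

```text
clock: 18.83
tool_pos: [0.6452, -0.1926, 0.0547]
tool_rot: [-0.416, -3.113, 0.0]
contact_force: [0.2, -0.0, 0.8]
opening: 0.0854
grasp_force: 0.0
```

>>> move_arm --motion '[[1,[0,0,0.15],0],[1,[0,0,0.3],0],[1,[-0.1,0.08,0.4],0],[1,[-0.25,0.2,0.5],0],[1,[-0.4,0.35,0.5],0],[1,[-0.6,0.5,0.5],0],[1,[-0.8,0.65,0.5],0],[1,[-1,0.8,0.5],0]]'

```text
clock: 19.5
tool_pos: [0.565, -0.1282, 0.0951]
tool_rot: [0.416, 3.112, 0.0]
contact_force: [0.1, -0.0, 0.5]
opening: 0.0854
grasp_force: 0.0
```

>>> move_arm --motion '[[1,[-0.12,0.1,0],0],[1,[-0.25,0.2,0],0],[1,[-0.38,0.3,0],0],[1,[-0.5,0.4,0],0],[1,[-0.62,0.5,0],0],[1,[-0.75,0.6,0],0],[1,[-0.88,0.7,0],0],[1,[-0.9,0.75,0],0]]'

```text
clock: 20.17
tool_pos: [0.4925, -0.0678, 0.0949]
tool_rot: [0.416, 3.113, 0.002]
contact_force: [0.4, 0.7, -0.6]
opening: 0.0855
grasp_force: 0.0
```

Run:
```python
from h import *
np.set_printoptions(precision=4,suppress=True)
for c in("top","side"): save(c,c+"7")
try: print("pan",*fit("pan",[.6457,-.1934,.047],PIECE))
except Exception as e: print(e)
print("side pan",masks("side","pan",[.6457,-.1934,.047],PIECE))
wfit("fine",[.4495,-.027,0])
s=cv2.imread("pics/side7.png")
cv2.imwrite("pics/c7.png",np.hstack([cv2.resize(s[170:270,340:460],(480,400),interpolation=0)]))
```

```text
pan [ 0.6481 -0.1945  0.0489] 0.9370862397788358 {'top': (2.1, 0.8, 0.73), 'side': (0.8, 0.86, 0.93)}
side pan (np.float64(0.8109949067847728), array([399.1136, 217.9045]), 0.8587286619422736, 0.93)
fine at [ 0.4474 -0.0279  0.    ] obs (np.float64(3.1618365677131384), array([355.9511, 129.5136]), 0.9606774086678629, 0.73) tool [ 0.4941 -0.0691  0.0943] scaled xy [-0.584  0.516]
```

View pics/c7.png

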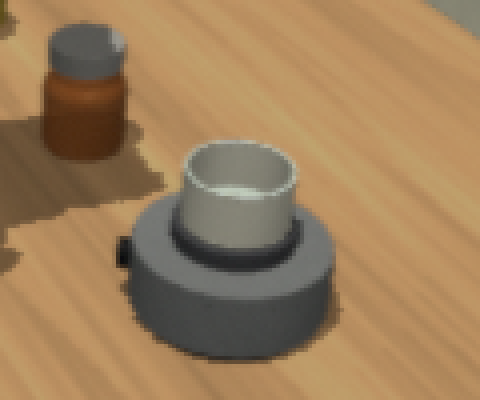

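The pan is nested level in the collar (crop (238,195)). The fine sieve is next.

>>> move_arm --motion '[[1,[-0.14,0.13,0],0],[1,[-0.28,0.26,0],0],[1,[-0.42,0.4,0],0],[1,[-0.565,0.525,-0.1],0],[1,[-0.565,0.525,-0.22],0],[1,[-0.565,0.525,-0.36],0],[1,[-0.565,0.525,-0.5],0],[1,[-0.565,0.525,-0.5],0]]'

```text
clock: 21.18
tool_pos: [0.4471, -0.0273, 0.0517]
tool_rot: [-0.417, -3.111, 0.002]
contact_force: [-1.4, 0.0, 0.6]
opening: 0.0855
grasp_force: 0.0
```

Run:
```python
from h import *
wfit("fine",[.4495,-.027,0])
w=save("wrist","w8")[:,:,::-1]
cv2.imwrite("pics/c8.png",w[100:,120:520])
```

```text
fine at [ 0.4471 -0.0276  0.    ] obs (np.float64(3.477224228643612), array([316.09366561, 224.24605245]), 0.9603902319182093, 0.77) tool [ 0.4471 -0.0273  0.0517] scaled xy [ 0.    -0.003]
```

View pics/c8.png

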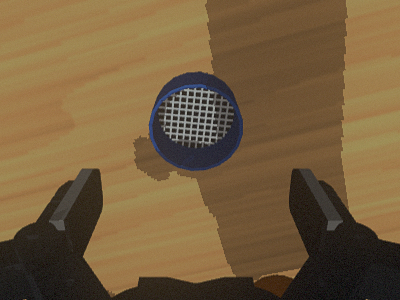

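The fine sieve is centred between the fingers (crop (196,125)). I'll descend and grasp.

>>> move_arm --motion '[[1,[0,0,-0.14],0],[1,[0,0,-0.28],0],[1,[0,0,-0.42],0],[1,[0,0,-0.56],0],[1,[0,0,-0.7],0],[1,[0,0,-0.84],0],[1,[0,0,-0.96],0],[1,[0,0,-0.96],0]]'

```text
clock: 22.0
tool_pos: [0.4474, -0.0267, -0.0241]
tool_rot: [-0.416, -3.112, 0.001]
contact_force: [-0.7, 0.6, -0.7]
opening: 0.0851
grasp_force: 0.0
```

>>> move_arm --motion '[[0.7,[0,0,0],0],[0.5,[0,0,0],0],[0.3,[0,0,0],0],[0,[0,0,0],0],[0,[0,0,0],0],[0,[0,0,0],0],[0,[0,0,0],0],[0,[0,0,0],0]]' --force 30

```text
clock: 22.67
tool_pos: [0.4489, -0.0266, -0.022]
tool_rot: [0.416, 3.112, 0.001]
contact_force: [-1.8, -0.5, 5.9]
opening: 0.0584
grasp_force: 31.8
```

>>> move_arm --motion '[[0,[0,0,0.13],0],[0,[0,0,0.26],0],[0,[0,0,0.4],0],[0,[0,0,0.53],0],[0,[0,0,0.66],0],[0,[0,0,0.8],0],[0,[0,0,0.93],0],[0,[0,0,1],0]]'

```text
clock: 23.33
tool_pos: [0.4489, -0.0265, 0.0589]
tool_rot: [0.416, 3.112, 0.001]
contact_force: [0.5, -0.2, -1.0]
opening: 0.0586
grasp_force: 33.0
```

>>> move_arm --motion '[[0,[0.1,-0.08,0.1],0],[0,[0.2,-0.17,0.2],0],[0,[0.3,-0.26,0.3],0],[0,[0.4,-0.35,0.4],0],[0,[0.5,-0.44,0.45],0],[0,[0.6,-0.53,0.45],0],[0,[0.72,-0.62,0.45],0],[0,[0.82,-0.69,0.45],0]]'

```text
clock: 24.0
tool_pos: [0.5142, -0.0824, 0.0928]
tool_rot: [-0.416, -3.114, 0.0]
contact_force: [-0.1, 0.4, -1.3]
opening: 0.0585
grasp_force: 33.0
```

>>> move_arm --motion '[[0,[0.1,-0.08,0],0],[0,[0.2,-0.17,0],0],[0,[0.3,-0.26,0],0],[0,[0.4,-0.35,0],0],[0,[0.5,-0.44,0],0],[0,[0.6,-0.53,0],0],[0,[0.72,-0.62,0],0],[0,[0.82,-0.69,0],0]]'

```text
clock: 24.67
tool_pos: [0.5801, -0.1381, 0.0929]
tool_rot: [-0.417, -3.114, 0.0]
contact_force: [0.0, -0.4, -0.7]
opening: 0.0584
grasp_force: 33.0
```

>>> move_arm --motion '[[0,[0.12,-0.1,0],0],[0,[0.25,-0.2,0],0],[0,[0.38,-0.32,0],0],[0,[0.5,-0.43,0],0],[0,[0.62,-0.54,0],0],[0,[0.74,-0.64,0],0],[0,[0.82,-0.69,0],0],[0,[0.82,-0.69,0],0]]'

```text
clock: 25.33
tool_pos: [0.6457, -0.1935, 0.0924]
tool_rot: [-0.418, -3.114, 0.001]
contact_force: [-0.1, -0.1, -1.4]
opening: 0.0589
grasp_force: 33.0
```

Run:
```python
from h import *
p=manip.state()["tool_pos"];print(p); manip.capture("side"); n=p+[0,0,.023]
print(masks("side","fine",n,PIECE),cen(hull("side",n,PIECE)))
```

```text
[ 0.64567059 -0.19354844  0.09243827]
(np.float64(1.6162366986892782), array([400.68613887, 192.1711504 ]), 0.8646222519722544, 0.7) [401.22548674 190.64756091]
```

>>> move_arm --motion '[[0,[0,0,-0.08],0],[0,[0,0,-0.16],0],[0,[0,0,-0.24],0],[0,[0,0,-0.3],0],[0,[0,0,-0.36],0],[0,[0,0,-0.4],0],[0,[0,0,-0.42],0],[0,[0,0,-0.42],0]]'

```text
clock: 26.1
tool_pos: [0.6448, -0.1921, 0.059]
tool_rot: [-0.416, -3.113, 0.0]
contact_force: [0.4, 0.6, -0.7]
opening: 0.0584
grasp_force: 33.0
```

>>> move_arm --motion '[[0,[0,0,-0.01],0],[0,[0,0,-0.015],0],[0,[0,0,-0.02],0],[0,[0,0,-0.025],0],[0,[0,0,-0.03],0],[0,[0,0,-0.035],0],[0,[0,0,-0.035],0],[0,[0,0,-0.035],0]]'

```text
clock: 26.77
tool_pos: [0.6453, -0.1924, 0.0571]
tool_rot: [0.416, 3.113, -0.0]
contact_force: [-0.6, -0.3, 2.6]
opening: 0.0583
grasp_force: 33.3
```

>>> move_arm --motion '[[0,[0,0,-0.005],0],[0,[0,0,-0.01],0],[0,[0,0,-0.015],0],[0,[0,0,-0.02],0],[0,[0,0,-0.02],0],[0,[0,0,-0.02],0],[0,[0,0,-0.02],0],[0,[0,0,-0.02],0]]'

```text
clock: 27.43
tool_pos: [0.6455, -0.1924, 0.057]
tool_rot: [0.416, 3.112, 0.0]
contact_force: [-4.0, 1.5, 12.6]
opening: 0.0584
grasp_force: 34.1
```

Home at 79 mm above the table grasp, with firm contact. I'll release and go to the medium sieve.

>>> move_arm --motion '[[0.8,[0,0,0.03],0],[1,[0,0,0.03],0],[1,[0,0,0.03],0],[1,[0,0,0.03],0],[1,[0,0,0.03],0],[1,[0,0,0.1],0],[1,[0,0,0.25],0],[1,[0,0,0.4],0]]'

```text
clock: 28.1
tool_pos: [0.6447, -0.1921, 0.0878]
tool_rot: [-0.416, -3.113, 0.0]
contact_force: [0.8, -0.1, -0.4]
opening: 0.0857
grasp_force: 0.0
```

>>> move_arm --motion '[[1,[0,0,0.15],0],[1,[0,0,0.3],0],[1,[0,0.15,0.3],0],[1,[0,0.3,0.3],0],[1,[0,0.45,0.3],0],[1,[0,0.6,0.3],0],[1,[0,0.8,0.3],0],[1,[0,1,0.3],0]]'

```text
clock: 28.77
tool_pos: [0.6444, -0.1098, 0.1101]
tool_rot: [-0.414, -3.112, -0.0]
contact_force: [-0.0, -0.3, -0.7]
opening: 0.0853
grasp_force: 0.0
```

>>> move_arm --motion '[[1,[0,0.12,0],0],[1,[0,0.25,0],0],[1,[0,0.38,0],0],[1,[0,0.5,0],0],[1,[0,0.62,0],0],[1,[0,0.75,0],0],[1,[0,0.88,0],0],[1,[0,1,0],0]]'

```text
clock: 29.43
tool_pos: [0.645, -0.0311, 0.111]
tool_rot: [0.416, 3.114, 0.0]
contact_force: [-0.0, 0.6, -0.7]
opening: 0.0855
grasp_force: 0.0
```

>>> move_arm --motion '[[1,[0,0.12,0],0],[1,[0,0.25,0],0],[1,[0,0.38,0],0],[1,[0,0.5,0],0],[1,[0,0.62,0],0],[1,[0,0.75,0],0],[1,[0,0.88,0],0],[1,[0,1,0],0]]'

```text
clock: 30.1
tool_pos: [0.6449, 0.0491, 0.111]
tool_rot: [-0.416, -3.114, -0.0]
contact_force: [-0.1, -0.7, 0.4]
opening: 0.0852
grasp_force: 0.0
```

>>> move_arm --motion '[[1,[0,0.12,0],0],[1,[0,0.25,0],0],[1,[0,0.38,0],0],[1,[0,0.5,0],0],[1,[0,0.62,0],0],[1,[0,0.75,0],0],[1,[0,0.88,0],0],[1,[0,1,0],0]]'

```text
clock: 30.77
tool_pos: [0.6449, 0.1291, 0.111]
tool_rot: [-0.416, -3.114, -0.0]
contact_force: [0.3, 0.2, -0.9]
opening: 0.0857
grasp_force: 0.0
```

Run:
```python
from h import *
np.set_printoptions(precision=4,suppress=True)
s=save("side","s9");manip.capture("top")
try: print("fine",*fit("fine",[.6457,-.1934,.079],PIECE))
except Exception as e: print(e)
try: print("med",*fit("medium",[.639,.1714,0],PIECE))
except Exception as e: print(e)
wfit("medium",[.639,.1714,0]); w=save("wrist","w9")
cv2.imwrite("pics/c9.png",np.hstack([cv2.resize(s[160:260,350:450],(400,400),interpolation=0),w[:,120:520]])[:,:,::-1])
```

```text
fine [ 0.6463 -0.1927  0.0803] 0.21050470944726385 {'top': (0.3, 0.85, 0.84), 'side': (0.8, 0.84, 0.78)}
'NoneType' object is not subscriptable
medium at [0.6363 0.1711 0.    ] obs (np.float64(3.171565850944905), array([367.3578, 172.2408]), 0.9618610228201117, 0.9) tool [0.645  0.1267 0.111 ] scaled xy [-0.109  0.555]
```

View pics/c9.png

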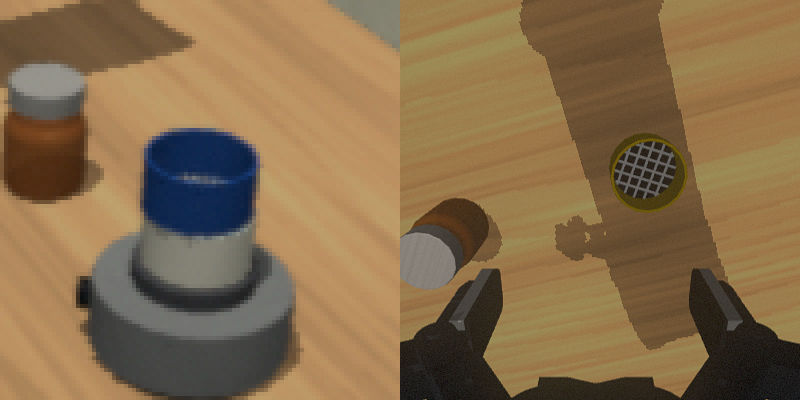

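The fine sieve is nested level. The medium sieve shows at (648,173) in the crop, so I'll align and come down.

>>> move_arm --motion '[[1,[-0.03,0.14,0],0],[1,[-0.06,0.28,0],0],[1,[-0.1,0.42,0],0],[1,[-0.105,0.55,-0.15],0],[1,[-0.105,0.55,-0.3],0],[1,[-0.105,0.55,-0.45],0],[1,[-0.105,0.55,-0.6],0],[1,[-0.105,0.55,-0.7],0]]'

```text
clock: 31.88
tool_pos: [0.6355, 0.1705, 0.0521]
tool_rot: [-0.418, -3.111, 0.003]
contact_force: [-0.5, -0.6, -0.9]
opening: 0.0855
grasp_force: 0.0
```

Run:
```python
from h import *
wfit("medium",[.637,.1714,0])
```

```text
medium at [0.6362 0.1713 0.    ] obs (np.float64(1.0883702518088816), array([317.94173635, 224.56079045]), 0.9715385211010482, 0.57) tool [0.6355 0.1705 0.0521] scaled xy [0.01 0.01]
```

>>> move_arm --motion '[[1,[0,0,-0.14],0],[1,[0,0,-0.28],0],[1,[0,0,-0.42],0],[1,[0,0,-0.56],0],[1,[0,0,-0.7],0],[1,[0,0,-0.84],0],[1,[0,0,-0.96],0],[1,[0,0,-0.97],0]]'

```text
clock: 32.65
tool_pos: [0.6349, 0.1715, -0.0254]
tool_rot: [-0.416, -3.111, 0.003]
contact_force: [-1.0, -0.4, -0.3]
opening: 0.0856
grasp_force: 0.0
```

>>> move_arm --motion '[[0.7,[0,0,0],0],[0.5,[0,0,0],0],[0.3,[0,0,0],0],[0,[0,0,0],0],[0,[0,0,0],0],[0,[0,0,0],0],[0,[0,0,0],0],[0,[0,0,0],0]]' --force 30

```text
clock: 33.32
tool_pos: [0.6373, 0.172, -0.0217]
tool_rot: [0.416, 3.112, 0.001]
contact_force: [-0.3, 0.0, 6.0]
opening: 0.0598
grasp_force: 33.0
```

>>> move_arm --motion '[[0,[0,0,0.13],0],[0,[0,0,0.26],0],[0,[0,0,0.4],0],[0,[0,0,0.53],0],[0,[0,0,0.66],0],[0,[0,0,0.8],0],[0,[0,0,0.93],0],[0,[0,0,1],0]]'

```text
clock: 33.98
tool_pos: [0.6373, 0.172, 0.0596]
tool_rot: [0.416, 3.112, 0.001]
contact_force: [-0.1, -0.6, -0.9]
opening: 0.0597
grasp_force: 32.8
```

>>> move_arm --motion '[[0,[0,0,0.13],0],[0,[0,0,0.26],0],[0,[0.01,-0.12,0.4],0],[0,[0.01,-0.26,0.53],0],[0,[0.02,-0.42,0.66],0],[0,[0.02,-0.58,0.8],0],[0,[0.02,-0.75,0.88],0],[0,[0.02,-0.91,0.88],0]]'

```text
clock: 34.65
tool_pos: [0.6392, 0.0965, 0.1301]
tool_rot: [0.418, 3.111, 0.001]
contact_force: [0.3, 0.1, -1.0]
opening: 0.0597
grasp_force: 32.8
```

>>> move_arm --motion '[[0,[0,-0.11,0],0],[0,[0.01,-0.22,0],0],[0,[0.01,-0.34,0],0],[0,[0.01,-0.45,0],0],[0,[0.02,-0.57,0],0],[0,[0.02,-0.68,0],0],[0,[0.02,-0.8,0],0],[0,[0.02,-0.91,0],0]]'

```text
clock: 35.32
tool_pos: [0.6397, 0.0253, 0.1277]
tool_rot: [-0.416, -3.114, 0.0]
contact_force: [0.2, -0.1, -0.7]
opening: 0.0597
grasp_force: 32.8
```

>>> move_arm --motion '[[0,[0,-0.11,0],0],[0,[0.01,-0.22,0],0],[0,[0.01,-0.34,0],0],[0,[0.01,-0.45,0],0],[0,[0.02,-0.57,0],0],[0,[0.02,-0.68,0],0],[0,[0.02,-0.8,0],0],[0,[0.02,-0.91,0],0]]'

```text
clock: 35.98
tool_pos: [0.6413, -0.0477, 0.1278]
tool_rot: [-0.416, -3.114, 0.0]
contact_force: [0.1, 0.1, -1.0]
opening: 0.0597
grasp_force: 32.8
```

>>> move_arm --motion '[[0,[0,-0.11,0],0],[0,[0.01,-0.22,0],0],[0,[0.01,-0.34,0],0],[0,[0.01,-0.45,0],0],[0,[0.02,-0.57,0],0],[0,[0.02,-0.68,0],0],[0,[0.02,-0.8,0],0],[0,[0.02,-0.91,0],0]]'

```text
clock: 36.65
tool_pos: [0.6429, -0.1204, 0.1278]
tool_rot: [-0.416, -3.114, 0.0]
contact_force: [-0.1, -0.1, -0.2]
opening: 0.0599
grasp_force: 32.8
```

>>> move_arm --motion '[[0,[0,-0.11,0],0],[0,[0.01,-0.22,0],0],[0,[0.01,-0.34,0],0],[0,[0.01,-0.45,0],0],[0,[0.02,-0.57,0],0],[0,[0.02,-0.75,0],0],[0,[0.02,-0.91,0],0],[0,[0.02,-0.91,0],0]]'

```text
clock: 37.32
tool_pos: [0.6434, -0.1972, 0.1279]
tool_rot: [-0.424, -3.113, 0.004]
contact_force: [0.5, -0.7, -0.0]
opening: 0.0597
grasp_force: 32.8
```

Run:
```python
from h import *
p=manip.state()["tool_pos"];print(p); manip.capture("side"); n=p+[0,0,.022]
print(masks("side","medium",n,PIECE),cen(hull("side",n,PIECE)))
```

```text
[ 0.64341947 -0.19723688  0.12790724]
(np.float64(0.9166337341821222), array([402.60098401, 177.67896679]), 0.8655034110995109, 0.82) [402.62757059 176.7627187 ]
```

>>> move_arm --motion '[[0,[0,0,-0.02],0],[0,[0,0,-0.1],0],[0,[0,0,-0.18],0],[0,[0,0,-0.26],0],[0,[0,0,-0.33],0],[0,[0,0,-0.38],0],[0,[0,0,-0.42],0],[0,[0,0,-0.42],0]]'

```text
clock: 38.08
tool_pos: [0.6441, -0.1919, 0.0931]
tool_rot: [-0.416, -3.112, -0.0]
contact_force: [0.1, -0.2, 0.0]
opening: 0.0595
grasp_force: 32.8
```

>>> move_arm --motion '[[0,[0,0,-0.01],0],[0,[0,0,-0.02],0],[0,[0,0,-0.03],0],[0,[0,0,-0.04],0],[0,[0,0,-0.045],0],[0,[0,0,-0.045],0],[0,[0,0,-0.045],0],[0,[0,0,-0.045],0]]'

```text
clock: 38.75
tool_pos: [0.6445, -0.1922, 0.0907]
tool_rot: [0.416, 3.114, -0.0]
contact_force: [0.2, -0.5, -1.6]
opening: 0.0596
grasp_force: 32.8
```

>>> move_arm --motion '[[0,[0,0,-0.01],0],[0,[0,0,-0.015],0],[0,[0,0,-0.02],0],[0,[0,0,-0.025],0],[0,[0,0,-0.03],0],[0,[0,0,-0.03],0],[0,[0,0,-0.03],0],[0,[0,0,-0.03],0]]'

```text
clock: 39.42
tool_pos: [0.6448, -0.1923, 0.0892]
tool_rot: [0.416, 3.113, 0.0]
contact_force: [-2.4, 0.5, 6.2]
opening: 0.0597
grasp_force: 33.3
```

Home at the expected 0.089. I'll release and move to the coarse sieve.

>>> move_arm --motion '[[0.8,[0,0,0.02],0],[1,[0,0,0.02],0],[1,[0,0,0.02],0],[1,[0,0,0.02],0],[1,[0,0,0.02],0],[1,[0,0,0.1],0],[1,[0,0,0.25],0],[1,[0,0,0.4],0]]'

```text
clock: 40.08
tool_pos: [0.6444, -0.1922, 0.1212]
tool_rot: [-0.416, -3.113, 0.0]
contact_force: [0.2, -0.5, 1.1]
opening: 0.0855
grasp_force: 0.0
```

>>> move_arm --motion '[[1,[0,0,0.15],0],[1,[0,0,0.2],0],[1,[-0.12,-0.08,0.2],0],[1,[-0.26,-0.16,0.2],0],[1,[-0.4,-0.24,0.2],0],[1,[-0.54,-0.32,0.2],0],[1,[-0.68,-0.4,0.2],0],[1,[-0.81,-0.48,0.2],0]]'

```text
clock: 40.75
tool_pos: [0.578, -0.2314, 0.1358]
tool_rot: [-0.417, -3.113, 0.0]
contact_force: [-0.1, -0.8, -0.5]
opening: 0.0853
grasp_force: 0.0
```

>>> move_arm --motion '[[1,[-0.1,-0.06,-0.05],0],[1,[-0.2,-0.12,-0.1],0],[1,[-0.3,-0.18,-0.15],0],[1,[-0.4,-0.24,-0.2],0],[1,[-0.5,-0.3,-0.25],0],[1,[-0.6,-0.36,-0.3],0],[1,[-0.7,-0.42,-0.35],0],[1,[-0.81,-0.48,-0.4],0]]'

```text
clock: 41.42
tool_pos: [0.5142, -0.2693, 0.1037]
tool_rot: [-0.416, -3.114, 0.0]
contact_force: [0.3, -0.0, 0.1]
opening: 0.0854
grasp_force: 0.0
```

Run:
```python
from h import *
np.set_printoptions(precision=4,suppress=True)
s=save("side","s10");manip.capture("top")
for n,z in(("medium",.111),("fine",.079)):
    try: print(n,*fit(n,[.6457,-.1934,z],PIECE))
    except Exception as e: print(n,e)
try: print("coarse",*fit("coarse",[.45,-.309,0],PIECE))
except Exception as e: print(e)
wfit("coarse",[.45,-.309,0]); w=save("wrist","w10")
cv2.imwrite("pics/c10.png",np.hstack([cv2.resize(s[160:260,350:450],(400,400),interpolation=0),w[:,120:520]])[:,:,::-1])
```

```text
medium [ 0.6463 -0.1925  0.1118] 0.13023538538877233 {'top': (0.4, 0.88, 0.82), 'side': (0.6, 0.91, 0.89)}
fine 'NoneType' object is not subscriptable
'NoneType' object is not subscriptable
coarse at [ 0.4486 -0.3093  0.    ] obs (np.float64(2.0277618406343394), array([238.9669, 130.0679]), 0.9629392032741272, 0.92) tool [ 0.5157 -0.2685  0.1044] scaled xy [-0.838 -0.511]
```

View pics/c10.png

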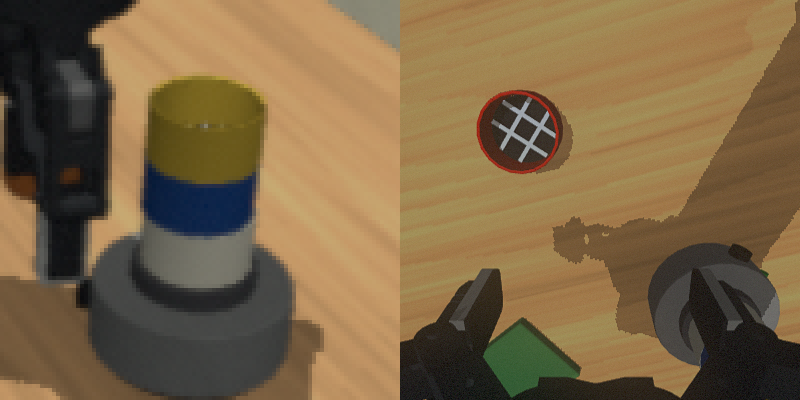

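The stack of three is level and coarse is at (520,132) in the wrist crop. I'll align and descend.

>>> move_arm --motion '[[1,[-0.15,-0.1,0],0],[1,[-0.3,-0.2,0],0],[1,[-0.45,-0.3,0],0],[1,[-0.6,-0.4,-0.05],0],[1,[-0.75,-0.48,-0.15],0],[1,[-0.825,-0.505,-0.3],0],[1,[-0.825,-0.505,-0.5],0],[1,[-0.825,-0.505,-0.62],0]]'

```text
clock: 42.63
tool_pos: [0.4466, -0.3103, 0.0534]
tool_rot: [-0.42, -3.112, -0.001]
contact_force: [-0.5, 0.3, 0.6]
opening: 0.0853
grasp_force: 0.0
```

Run:
```python
from h import *
wfit("coarse",[.449,-.309,0])
```

```text
coarse at [ 0.448  -0.3095  0.    ] obs (np.float64(1.6410684320425977), array([318.11840438, 224.63689022]), 0.9847879640083573, 0.96) tool [ 0.4466 -0.3103  0.0534] scaled xy [0.017 0.01 ]
```

>>> move_arm --motion '[[1,[0,0,-0.14],0],[1,[0,0,-0.28],0],[1,[0,0,-0.42],0],[1,[0,0,-0.56],0],[1,[0,0,-0.7],0],[1,[0,0,-0.84],0],[1,[0,0,-0.96],0],[1,[0,0,-0.97],0]]'

```text
clock: 43.4
tool_pos: [0.4477, -0.3085, -0.0254]
tool_rot: [-0.416, -3.111, -0.001]
contact_force: [0.0, 0.4, -0.3]
opening: 0.0857
grasp_force: 0.0
```

>>> move_arm --motion '[[0.7,[0,0,0],0],[0.5,[0,0,0],0],[0.3,[0,0,0],0],[0,[0,0,0],0],[0,[0,0,0],0],[0,[0,0,0],0],[0,[0,0,0],0],[0,[0,0,0],0]]' --force 30

```text
clock: 44.07
tool_pos: [0.4495, -0.3098, -0.0223]
tool_rot: [0.416, 3.113, -0.001]
contact_force: [0.5, -0.2, 5.4]
opening: 0.0577
grasp_force: 33.0
```

>>> move_arm --motion '[[0,[0,0,0.13],0],[0,[0,0,0.26],0],[0,[0,0,0.4],0],[0,[0,0,0.53],0],[0,[0,0,0.66],0],[0,[0,0,0.8],0],[0,[0,0,0.93],0],[0,[0,0,1],0]]'

```text
clock: 44.73
tool_pos: [0.4496, -0.3098, 0.0589]
tool_rot: [0.416, 3.112, -0.001]
contact_force: [0.2, -0.4, 0.2]
opening: 0.0581
grasp_force: 32.4
```

>>> move_arm --motion '[[0,[0,0,0.13],0],[0,[0,0,0.26],0],[0,[0,0,0.4],0],[0,[0,0,0.53],0],[0,[0,0,0.66],0],[0,[0,0,0.8],0],[0,[0,0,0.93],0],[0,[0,0,1],0]]'

```text
clock: 45.4
tool_pos: [0.4495, -0.3097, 0.1388]
tool_rot: [0.416, 3.112, -0.001]
contact_force: [0.2, -0.3, -0.1]
opening: 0.0578
grasp_force: 32.4
```

>>> move_arm --motion '[[0,[0.1,0.06,0.1],0],[0,[0.2,0.12,0.2],0],[0,[0.3,0.18,0.3],0],[0,[0.4,0.24,0.3],0],[0,[0.5,0.3,0.3],0],[0,[0.6,0.36,0.3],0],[0,[0.7,0.42,0.3],0],[0,[0.815,0.488,0.3],0]]'

```text
clock: 46.07
tool_pos: [0.5145, -0.2697, 0.1604]
tool_rot: [-0.416, -3.113, -0.0]
contact_force: [1.0, -0.8, 0.5]
opening: 0.0582
grasp_force: 32.4
```

>>> move_arm --motion '[[0,[0.1,0.06,0],0],[0,[0.2,0.12,0],0],[0,[0.3,0.18,0],0],[0,[0.4,0.24,0],0],[0,[0.5,0.3,0],0],[0,[0.6,0.36,0],0],[0,[0.7,0.42,0],0],[0,[0.815,0.488,0],0]]'

```text
clock: 46.73
tool_pos: [0.58, -0.231, 0.161]
tool_rot: [-0.417, -3.114, 0.0]
contact_force: [-0.2, 0.1, -0.7]
opening: 0.0579
grasp_force: 32.4
```

>>> move_arm --motion '[[0,[0.15,0.09,0],0],[0,[0.3,0.18,0],0],[0,[0.45,0.27,0],0],[0,[0.58,0.35,0],0],[0,[0.7,0.42,0],0],[0,[0.78,0.47,0],0],[0,[0.815,0.488,0],0],[0,[0.815,0.488,0],0]]'

```text
clock: 47.4
tool_pos: [0.645, -0.1917, 0.1607]
tool_rot: [-0.415, -3.114, 0.0]
contact_force: [-0.4, -0.4, -0.8]
opening: 0.0579
grasp_force: 32.4
```

Run:
```python
from h import *
p=manip.state()["tool_pos"];print(p); manip.capture("side"); n=p+[0,0,.0225]
print(masks("side","coarse",n,PIECE),cen(hull("side",n,PIECE)))
```

```text
[ 0.64504532 -0.19171551  0.16067426]
(np.float64(0.6591026116419778), array([403.56877755, 161.23242867]), 0.901862611984856, 0.64) [403.36100356 160.60693189]
```

>>> move_arm --motion '[[0,[0,0,-0.08],0],[0,[0,0,-0.16],0],[0,[0,0,-0.24],0],[0,[0,0,-0.32],0],[0,[0,0,-0.38],0],[0,[0,0,-0.43],0],[0,[0,0,-0.46],0],[0,[0,0,-0.46],0]]'

```text
clock: 48.17
tool_pos: [0.6442, -0.1921, 0.1234]
tool_rot: [-0.416, -3.113, -0.0]
contact_force: [-0.2, -0.3, -0.8]
opening: 0.0579
grasp_force: 32.4
```

>>> move_arm --motion '[[0,[0,0,-0.01],0],[0,[0,0,-0.015],0],[0,[0,0,-0.02],0],[0,[0,0,-0.025],0],[0,[0,0,-0.03],0],[0,[0,0,-0.035],0],[0,[0,0,-0.035],0],[0,[0,0,-0.035],0]]'

```text
clock: 48.83
tool_pos: [0.6445, -0.1922, 0.1214]
tool_rot: [-0.416, -3.114, 0.0]
contact_force: [0.4, 0.5, -0.7]
opening: 0.0581
grasp_force: 32.4
```

>>> move_arm --motion '[[0,[0,0,-0.005],0],[0,[0,0,-0.01],0],[0,[0,0,-0.015],0],[0,[0,0,-0.02],0],[0,[0,0,-0.02],0],[0,[0,0,-0.02],0],[0,[0,0,-0.02],0],[0,[0,0,-0.02],0]]'

```text
clock: 49.5
tool_pos: [0.6449, -0.1924, 0.1207]
tool_rot: [0.416, 3.113, -0.0]
contact_force: [-2.0, 0.3, 4.4]
opening: 0.0581
grasp_force: 33.0
```

Contact at the expected 0.1207. I'll release, rise and retreat.

>>> move_arm --motion '[[0.8,[0,0,0.015],0],[1,[0,0,0.015],0],[1,[0,0,0.015],0],[1,[0,0,0.015],0],[1,[0,0,0.015],0],[1,[0,0,0.1],0],[1,[0,0,0.25],0],[1,[0,0,0.4],0]]'

```text
clock: 50.17
tool_pos: [0.6444, -0.1922, 0.1529]
tool_rot: [-0.416, -3.114, 0.0]
contact_force: [0.0, 0.0, 1.2]
opening: 0.0855
grasp_force: 0.0
```

>>> move_arm --motion '[[1,[0,0,0.15],0],[1,[0,0,0.3],0],[1,[0,0,0.4],0],[1,[-0.2,0,0.4],0],[1,[-0.4,0,0.4],0],[1,[-0.6,0,0.4],0],[1,[-0.8,0,0.4],0],[1,[-1,0,0.4],0]]'

```text
clock: 50.83
tool_pos: [0.5639, -0.1923, 0.1845]
tool_rot: [0.416, 3.113, 0.0]
contact_force: [0.5, 0.1, 0.4]
opening: 0.0854
grasp_force: 0.0
```

>>> move_arm --motion '[[1,[-0.1,0,0],0],[1,[-0.2,0,0],0],[1,[-0.35,0,0],0],[1,[-0.5,0,0],0],[1,[-0.6,0,0],0],[1,[-0.7,0,0],0],[1,[-0.7,0,0],0],[1,[-0.7,0,0],0]]'

```text
clock: 51.5
tool_pos: [0.5088, -0.1921, 0.1841]
tool_rot: [0.416, 3.113, 0.0]
contact_force: [0.2, -0.0, -0.4]
opening: 0.0855
grasp_force: 0.0
```

Run:
```python
from h import *
np.set_printoptions(precision=4,suppress=True)
s=save("side","s11");t=save("top","t11")
try: print("coarse",*fit("coarse",[.6457,-.1934,.143],PIECE))
except Exception as e: print(e)
cv2.imwrite("pics/c11.png",np.hstack([cv2.resize(s[130:260,340:470],(400,400),interpolation=0),cv2.resize(t[120:220,300:400],(400,400),interpolation=0)])[:,:,::-1])
```

```text
coarse [ 0.6456 -0.1924  0.1444] 0.2598655001698944 {'top': (0.4, 0.95, 0.81), 'side': (0.9, 0.89, 0.71)}
```

View pics/c11.png

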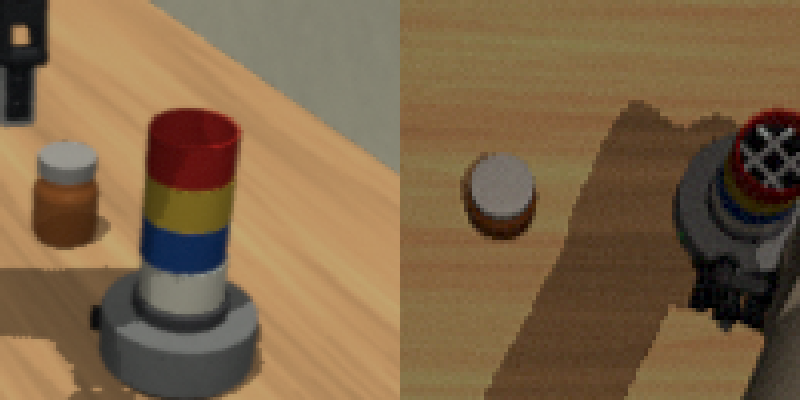

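The stack stands complete and level: white, blue, yellow, red, with coarse measured at z 0.144 against the expected 0.143. The gripper is clear and the jar looks undisturbed.

```bash
python3 -c "
from rig import manip
print(manip.hand_in())"
```

```text
the job is handed in; nothing more can be done
None
```

The sieve stack (pan, fine, medium, coarse) is built on the shaker base, with every piece home and level by touch and camera, and the job is handed in at about 52 s; one early grasp closed above the pan without moving it and was redone.

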